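# Unclamp the finished forming block and secure it in its cradle

### The arm

A 7-joint arm with a two-finger parallel gripper is mounted at the origin on a cart in front of the work surface, level with it; the furniture and walls round the work are solid. World frame = base frame: x ahead of the robot, y to its left, z up, the work surface at z = 0. Lengths are in m, angles in rad, forces in N, time in s.
With the tool pointing down it reaches from about 0.4 to 0.85 m from the base axis. Payload 10.4 kg.
Tool frame: the origin (TCP) lies between the finger pads; the fingertips stand 11 mm ahead of it and the grasp point (between the pads) lies 8 mm behind it; z points along the fingers, y is the line along which they close (so a half turn about z gives the same grasp; the last joint's range is limited). The gripper opens to 85 mm and grips with 20 to 120 N. Pads are 22 mm wide; open, the fingers measure 114 mm over their backs; the gripper's body (76 mm by 85 mm) begins 54 mm behind the grasp point. The pads swing forward as they close: fully open they stand 13 mm farther back than shut.
Start: joints at [-1.311, 0.332, -0.065, 1.46, 0.022, 1.35, -0.088], TCP at [0.174, 0.6, 0.208] pointing down, gripper open.
Joint ranges: [-2.6, 2.6], [-0.5, 2.12], [-1.47, 1.34], [0.16, 2.42], [-1.27, 4.41], [0.06, 2.06], [-2.6, 2.6]. Speed limits (rad/s): [2.22, 2.22, 2.79, 2.79, 3.14, 3.14, 3.14].

### API

Orientations are given as a unit quaternion [x, y, z, w].
In Python, from workcell import r, imaging, hand_in gives the robot as it stands.
- The arm moves only by the tool jog_arm, never from a script. Its argument "increments" is a list that holds one entry, the list of rows, each a list of 7 numbers: the closure, from 0 (fully open) to 1 (shut), then the shift along the tool's x, y, z in units of 0.03 m (1.0 is 0.03 m), then the turn, a rotation vector about the tool's x, y, z in units of 0.1 rad (1.0 is 0.1 rad). In form: [[[gripper, x, y, z, ax, ay, az], ...]]. A call has 1 to 10 rows; each row shifts and turns the commanded pose from where the row before left it, along the tool's axes as they then stand; what a row does not reach is not made up. A row lasts 1/12 s, in which the tool goes at most 41.7 mm and 7.16 degrees, less where a joint would pass 70% of its speed; a pose out of reach is approached as far as the arm can. A call with a number of a shift or a turn outside -1 to 1 is refused whole. A call with a gripper value outside its range is refused whole. The fingers move at their own pace and stop on an object; "squeeze" is the grip in N (left out, the last holds). Time passes only in rows, so rows that do not move let the fingers close. It gives the time, the measured TCP pose, the force, the opening and the grip force at its end, in the units of the state.
- r.state(): the state, without advancing time (a new reading comes with each control period).
- imaging.camera(name): name is "scene" or "top"; returns a dict with "frame" (384x512x3 uint8, blue, green, red), "K" (3x3 intrinsics, pixels), "R" (3x3) and "t" (3): a world point X has camera coordinates R X + t. Camera axes: x right, y down, z forward; pixel columns grow to the right and rows downward; lengths in m; the calibration is good to about 2 mm. A picture is of the moment at which its call begins. There is no depth.
- hand_in(): hands the job in; it is judged then, once.
The state is a dict: "t": time; "qpos": joint angles; "joint_vel": joint speeds; "joint_torque": joint torques, N m; "tcp_pos": TCP position; "eef_rot": TCP orientation; "force": force on the tool from outside, world axes, zero at the start; "torque": the same for the moment, N m; "width": finger opening in m; "grip_force": force on a finger pad.
Only numpy, scipy, OpenCV 4.12 (cv2) and the standard library are available. Lean on these libraries where they do the work, as an engineer would, in place of code of your own. Each camera call takes 0.05 s, during which the arm holds its last target. There are 200 camera calls.

### The job

Slide the vise's front jaw open by its pull plate, then take the finished forming block out of the vise, easing it clear of the jaw lips. Lower it upright into the nest of the wooden cradle (lower it in the gripper, do not drop it) so that its foot lies flat inside the rim, let go, and then swing the turnbutton fully round by its peg, so that its bar lies over the end of the block's foot. Leave the other things on the worktop where they are.

Things in the scene. Friction and masses are not known exactly. Their poses are not given: they have to be found in the camera images.
- vise: low dark steel vise bolted down, bed 170 x 110 mm, 22 mm high. Origin on the worktop below the middle of the clamped block; z up, x from the sliding front jaw to the fixed rear jaw, y along the jaws. Jaws 76 mm wide, up to 44 mm above the worktop; at joint 0 their walls stand at x = -20 and +20 mm. From 36 to 44 mm height each has a lip reaching 5 mm inwards over the block's foot
- rear_lip (a point): middle of the rear jaw's upper inner lip edge, x = +15 mm of the vise, 44 mm above the worktop. With the front jaw open, the block must be shifted along the vise's -x to come out from under this lip before it is lifted: by 8 to 30 mm if the jaw is fully open (20 mm is midway)
- jaw (a joint): travel of the vise's front jaw in m: 0 = clamped, grows as the jaw slides along the vise's -x; 0.040 = fully open (stop). Stays where it is left; about 4 N of friction
- pull_plate (a point): grip point on the upright pull plate of the front jaw, 67 mm above the worktop, on the plate's middle. The plate is 12 mm thick along the vise's x, 56 mm wide along its y, and stands from 36 to 82 mm above the worktop (the slide beneath it is 36 mm high); at joint 0 it is at x = -85 mm of the vise
- forming_block: aluminium forming block, 0.25 to 0.5 kg. Origin: centre of its underside; z up, x along its length. Foot 120 (x) x 40 (y) x 12 mm high; on it a body 72 (x) x 24 (y) mm, flat sides from 12 to 48 mm, rounded top at 60 mm. Same turned half round. Stands at first on the vise bed (22 mm above the worktop), its x along the vise's y; hold it by the body's flat sides, above the jaws
- cradle: wooden cradle fixed to the worktop, 180 x 74 mm, with a low-rimmed nest. Origin on the worktop below the nest's centre; z up, x along the nest's length, away from the turnbutton. A white lens blocker about 0.3 m tall stands between cradle and vise, around x = 0.49 to 0.72, y = -0.05 to 0.14 m; pass in front of it
- nest (a point): centre of the nest's floor, 8 mm above the worktop; axes as the cradle's. The nest is 130 (x) x 50 (y) mm inside, its rim is 8 mm high (16 mm above the worktop)
- turnbutton (a joint): angle a of the steel turnbutton in rad: near 0 = open, bar across the cradle's end; 1.571 = closed (stop), bar's inner end over the nest. From the pivot, in the cradle's x, y, the peg lies at (-33 sin a, -33 cos a) mm, the bar's inner end at (42 sin a, 42 cos a) mm. Bar 14 mm wide, 23 to 31 mm above the worktop, 3 mm above a seated block's foot. Stays where left
- pivot (a point): axis of the turnbutton, at x = -82 mm of the cradle, 31 mm above the worktop
- peg (a point): grip point on the turnbutton's upright round peg, 14 mm diameter, which stands from 31 to 66 mm above the worktop; the point is on its axis at 52 mm
- case: navy hard glasses case, 60 x 150 x 36 mm, bystander; origin at the centre of its underside
- lens: clear round lens blank, 67 mm diameter, 12 mm high, bystander; origin at the centre of its underside
- spray: blue spray bottle, 38 mm diameter, 120 mm high, bystander; origin at the centre of its underside
- cup: black plastic cup, 92 mm diameter, 78 mm high, bystander; origin at the centre of its underside
- pliers: optical pliers lying flat, 131 x 53 x 14 mm, bystander; origin at the centre of the underside

How it is judged:
By the outcome, as a careful person would: the job done as asked, in the order asked, and still so for the second after the job is handed in, with the robot touching nothing.
It also fails if it takes over 58 s, if anything falls off the work surface, if the arm or the gripper's body presses on something with over 40 N, if the wrist force passes 120 N, or if a joint passes its speed limit or range.

## Working session

There is one attempt and no reset: what is moved stays moved. The work goes in short steps, Python scripts to look and compute and a tool call to move; the robot and the scene stay as the last step left them, time stands still between calls to the robot, and variables do not carry over. Pictures are saved under pics/ and viewed, at most 10 in all, crops included, and the job is handed in when it is done.

Besides the shell and the picture viewer there is one more tool, called as a command line: name --argument value ..., lists and objects as JSON in quotes. jog_arm: Moves the arm, as the interface text tells. Its arguments: {"type":"object","properties":{"increments":{"type":"array","items":{"type":"array","items":{"type":"array","items":{"type":"number"}}}},"squeeze":{"type":"number"}},"required":["increments"]}

```bash
ls; mkdir -p pics
python3 - <<'E'
from workcell import r, imaging
import cv2,numpy as np
s=r.state(); print({k:np.round(v,3) for k,v in s.items()})
for n in("scene","top"):
    c=imaging.camera(n); cv2.imwrite(f"pics/{n}0.png",c["frame"]); np.savez(f"{n}.npz",**c)
    print(n,np.round(c["K"],1).tolist(),np.round(-c["R"].T@c["t"],3),np.round(c["R"],3).tolist())
    cv2.imwrite(f"pics/{n}0b.png",cv2.resize(c["frame"],(768,576),interpolation=cv2.INTER_CUBIC))
E
```

```text
pics
{'t': np.float64(0.0), 'qpos': array([-1.311,  0.333, -0.065,  1.461,  0.022,  1.35 , -0.089]), 'joint_vel': array([ 0.   ,  0.   , -0.001,  0.   , -0.002, -0.002, -0.001]), 'joint_torque': array([ 0.0000e+00, -6.2544e+01,  5.0000e-02, -3.9162e+01,  1.6000e-02,
        1.0000e-02,  0.0000e+00]), 'tcp_pos': array([0.174, 0.6  , 0.207]), 'eef_rot': array([ 0.141,  0.99 , -0.001, -0.   ]), 'force': array([ 0.352,  0.146, -0.142]), 'torque': array([ 0.002,  0.052, -0.022]), 'grip_force': np.float64(0.0), 'width': np.float64(0.085)}
scene [[348.6, 0.0, 251.0], [0.0, 348.6, 190.4], [0.0, 0.0, 1.0]] [ 0.029 -0.483  0.758] [[0.678, -0.735, 0.006], [-0.498, -0.466, -0.732], [0.54, 0.493, -0.682]]
top [[348.0, 0.0, 252.1], [0.0, 348.0, 187.6], [0.0, 0.0, 1.0]] [0.473 0.039 1.356] [[-0.012, -1.0, 0.007], [-0.995, 0.011, -0.098], [0.098, -0.008, -0.995]]
```

View pics/scene0b.png

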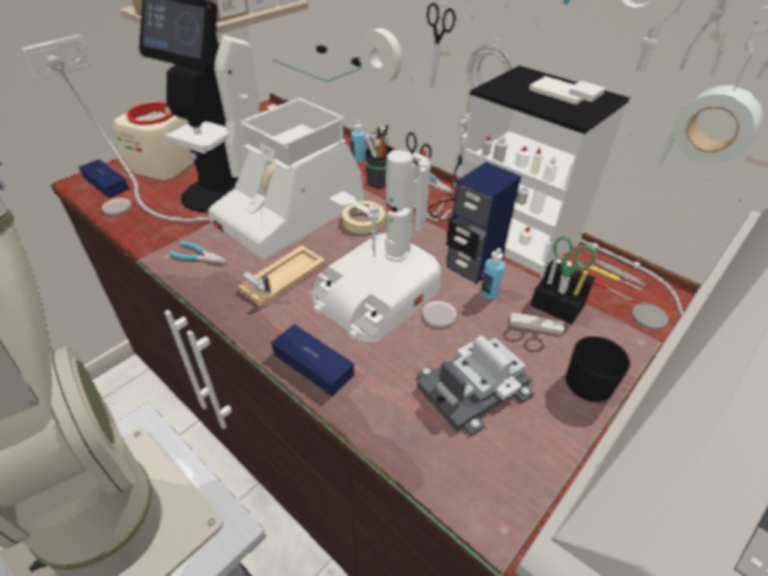

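View pics/top0b.png

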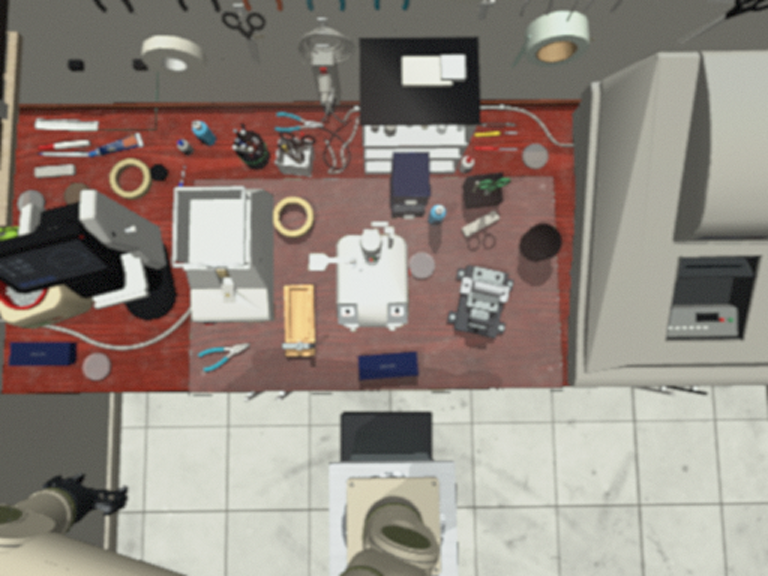

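The scene picture shows the vise at (475,380) with its pull plate towards the robot, and the cradle at (280,275). In the top view the vise is at (480,300) and the cradle at (299,320), with the turnbutton at its near end. I'll enlarge both in one mosaic.

Run:
```python
import cv2,numpy as np
s=cv2.imread("pics/scene0.png");t=cv2.imread("pics/top0.png")
def crop(im,x,y,w,h,k): return cv2.resize(im[y:y+h,x:x+w],(w*k,h*k),interpolation=cv2.INTER_CUBIC)
# k=5, 80x60 each
m=np.vstack([np.hstack([crop(s,275,220,80,66,5)[:300],crop(s,150,160,80,60,5)]),np.hstack([crop(t,285,168,80,60,5),crop(t,160,183,80,60,5)])])
cv2.imwrite("pics/m0.png",m)
```

```text
(no output)
```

View pics/m0.png

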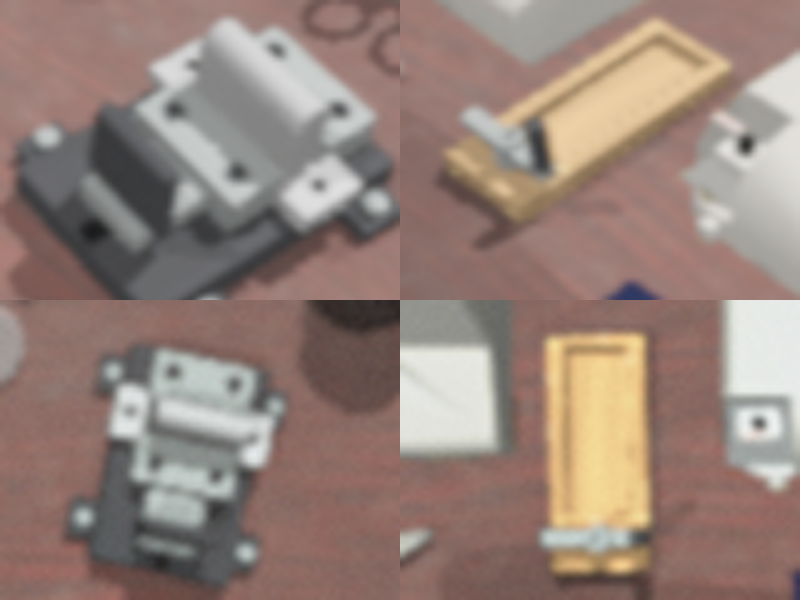

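The mosaic shows:
- **Vise, top crop:** four bolt heads near (113,373), (277,407), (83,517), (245,552). The white foot ends are at (130,410) and (255,440), and the dark pull plate at about (170,527).
- **Vise, scene crop:** the dark plate face is at (135,165) and the block ridge runs from (228,25) to (322,125).
- **Cradle:** the bar lies across the near end, with the dark peg at (540,145) in the scene crop.

```bash
cat > h.py <<'E'
import cv2,numpy as np
def load(n):
    d=np.load(n+".npz"); return {k:d[k] for k in d.files}
def ray(c,p):
    o=-c["R"].T@c["t"]; d=c["R"].T@np.linalg.inv(c["K"])@np.array([p[0],p[1],1.]); return o,d/np.linalg.norm(d)
def plane(c,p,z):
    o,d=ray(c,p); return o+d*(z-o[2])/d[2]
def tri(c1,p1,c2,p2):
    o1,d1=ray(c1,p1);o2,d2=ray(c2,p2)
    s=np.linalg.lstsq(np.c_[d1,-d2],o2-o1,rcond=None)[0]
    a=o1+s[0]*d1;b=o2+s[1]*d2; return (a+b)/2,np.linalg.norm(a-b)
def proj(c,X):
    q=c["K"]@(c["R"]@np.asarray(X,float)+c["t"]); return q[:2]/q[2]
E
python3 - <<'E'
from h import *
S,T=load("scene"),load("top")
mp=lambda mx,my,u,v:((mx+.5)/5-.5+u,(my+.5)/5-.5+v)
tv=lambda x,y:mp(x,y-300,285,168); sv=lambda x,y:mp(x,y,275,220)
tc=lambda x,y:mp(x-400,y-300,160,183); sc=lambda x,y:mp(x-400,y,150,160)
# cradle
for c,n,roi in((T,"top",(180,185,215,245)),(S,"scene",(150,155,222,215))):
    f=c["frame"]; h=cv2.cvtColor(f,cv2.COLOR_BGR2HSV); m=cv2.inRange(h,(10,60,120),(28,255,255))
    k=np.zeros_like(m);x0,y0,x1,y1=roi;k[y0:y1,x0:x1]=m[y0:y1,x0:x1]
    cs=cv2.findContours(k,0,2)[0]; pts=np.vstack([q for q in cs if cv2.contourArea(q)>20])
    W=np.array([plane(c,p[0],.016)[:2] for p in pts],np.float32)
    print(n,"cradle rect@16mm",cv2.minAreaRect(W),len(pts),pts[:,0].min(0),pts[:,0].max(0))
pr=lambda n,r:print(n,np.round(r[0],4),"gap",round(r[1],4))
pr("cradle far right corner",tri(T,tc(648,335),S,sc(730,68)))
pr("cradle far left corner",tri(T,tc(546,335),S,sc(657,18)))
print("bar ctr top@31",plane(T,tc(598,538),.031),"dark peg top@66",plane(T,tc(641,538),.066))
pr("peg top",tri(T,tc(641,538),S,sc(533,122)))
pr("ridge L",tri(T,tv(157,410),S,sv(228,22))); pr("ridge R",tri(T,tv(258,428),S,sv(325,112)))
pr("plate top mid",tri(T,tv(168,527),S,sv(145,148)))
print("plate @82",plane(T,tv(168,527),.082), "ridge mid@82",plane(T,tv(206,419),.082))
pr("foot end R",tri(T,tv(256,445),S,sv(325,190))); pr("foot end L",tri(T,tv(127,411),S,sv(180,65)))
b=[plane(T,tv(*p),.015) for p in((113,373),(277,407),(83,517),(245,552))]
print("bolts",np.round(b,4).tolist())
E
```

```text
top cradle rect@16mm ((0.5103720426559448, 0.2314845472574234), (0.1869097799062729, 0.08309143781661987), 2.374499559402466) 43 [188 189] [210 237]
scene cradle rect@16mm ((0.5088747143745422, 0.22712251543998718), (0.19237232208251953, 0.09233330190181732), 1.7410287857055664) 99 [158 163] [216 204]
cradle far right corner [0.5984 0.1941 0.0172] gap 0.0018
cradle far left corner [0.6008 0.2721 0.0152] gap 0.0016
bar ctr top@31 [0.44427869 0.22971077 0.031     ] dark peg top@66 [0.44464411 0.19308834 0.066     ]
peg top [0.444  0.193  0.0714] gap 0.0019
ridge L [ 0.5902 -0.2088  0.0831] gap 0.0059
ridge R [ 0.5741 -0.2799  0.0854] gap 0.0003
plate top mid [ 0.5057 -0.2186  0.067 ] gap 0.009
plate @82 [ 0.50245306 -0.21211875  0.082     ] ridge mid@82 [ 0.5813871  -0.24257243  0.082     ]
foot end R [ 0.5663 -0.2914  0.0401] gap 0.0052
foot end L [ 0.591  -0.1913  0.0347] gap 0.0038
bolts [[0.6238, -0.1863, 0.015], [0.5958, -0.3128, 0.015], [0.5125, -0.16, 0.015], [0.4841, -0.284, 0.015]]
```

The two views agree with the given sizes and heights (ridge at 82–85 mm, rim at 16 mm, pivot and plate offsets):
- **Block and vise origin:** about (0.581, -0.243), yaw -0.23.
- **Plate:** about (0.500, -0.222).
- **Cradle origin:** about (0.526, 0.232).

Next I'll plan the approach.

```bash
cat > plan.py <<'E'
"""rows from the present pose through world waypoints (x,y,z,tool-y angle deg,n rows,closure)"""
import numpy as np
from scipy.spatial.transform import Rotation as Ro
from workcell import r
def plan(wps,start=None):
    s=r.state(); p=np.array(s["tcp_pos"]); R=Ro.from_quat(s["eef_rot"])
    for x,y,z,phi,n,g in wps:
        a=np.radians(phi); Y=np.array([-0+np.cos(a),np.sin(a),0]);Z=np.array([0,0,-1.])
        G=Ro.from_matrix(np.c_[np.cross(Y,Z),Y,Z]); tgt=np.array([x,y,z]); rows=[]
        for i in range(n):
            k=n-i; d=R.inv().apply((tgt-p)/k)/.03; w=(R.inv()*G).as_rotvec()/k/.1
            d=np.round(d,2)+0.;w=np.round(w,2)+0.
            rows.append([g]+d.tolist()+w.tolist()); p=p+R.apply(d*.03); R=R*Ro.from_rotvec(w*.1)
        print("[["+",".join("["+",".join("%g"%v for v in q)+"]" for q in rows)+"]]")
E
python3 - <<'E'
from plan import plan
plan([(.33,.36,.22,55,10,.4),(.40,.08,.22,25,10,.4),(.44,-.19,.22,-10,10,.4),(.50,-.222,.13,-13.2,8,.4)])
from h import *
T=load("top");h=cv2.cvtColor(T["frame"],cv2.COLOR_BGR2HSV);m=cv2.inRange(h,(10,60,120),(28,255,255))
L=[];Rr=[]
for v in range(193,228):
    u=np.where(m[v,180:215])[0]+180
    if len(u)>5:
        L.append(plane(T,(u[0]-.5,v),.016)[:2]);Rr.append(plane(T,(u[-1]+.5,v),.016)[:2])
for e in(L,Rr):
    e=np.array(e);k=np.polyfit(e[:,0],e[:,1],1);print("edge slope",k[0],"y at x=.526",np.polyval(k,.526))
E
```

```text
[[[0.4,-0.72,-0.62,-0.04,0,0,0.33],[0.4,-0.74,-0.6,-0.04,0,0,0.33],[0.4,-0.76,-0.57,-0.04,0,0,0.33],[0.4,-0.78,-0.55,-0.04,0,0,0.33],[0.4,-0.8,-0.52,-0.04,0,0,0.33],[0.4,-0.81,-0.5,-0.04,0,0,0.33],[0.4,-0.83,-0.47,-0.04,0,0,0.33],[0.4,-0.85,-0.44,-0.04,0,0,0.32],[0.4,-0.86,-0.41,-0.05,-0.01,0,0.33],[0.4,-0.87,-0.39,-0.05,0,0,0.32]]]
[[[0.4,-0.73,-0.63,0,0,0,0.52],[0.4,-0.76,-0.59,0,0,0,0.52],[0.4,-0.79,-0.55,0,0,0,0.52],[0.4,-0.81,-0.51,0,0,0,0.53],[0.4,-0.84,-0.47,0,0,0,0.52],[0.4,-0.86,-0.42,0,0,0,0.53],[0.4,-0.89,-0.38,0,0,0,0.52],[0.4,-0.9,-0.33,0,0,0,0.53],[0.4,-0.92,-0.28,0,0,0,0.52],[0.4,-0.94,-0.23,0.01,0,0,0.53]]]
[[[0.4,-0.87,-0.26,0,0,0,0.61],[0.4,-0.89,-0.21,0,0,0,0.61],[0.4,-0.9,-0.15,0,0,0,0.61],[0.4,-0.9,-0.1,0,0,0,0.61],[0.4,-0.91,-0.04,0,0,0,0.61],[0.4,-0.91,0.02,0,0,0,0.61],[0.4,-0.91,0.07,0,0,0,0.61],[0.4,-0.9,0.13,0,0,0,0.61],[0.4,-0.89,0.18,0,0,0,0.61],[0.4,-0.88,0.23,0,0,0,0.62]]]
[[[0.4,-0.09,0.27,0.38,0,0,0.07],[0.4,-0.09,0.27,0.37,0,0,0.07],[0.4,-0.08,0.27,0.38,0,0,0.07],[0.4,-0.08,0.27,0.37,0,0,0.07],[0.4,-0.08,0.27,0.38,0,0,0.07],[0.4,-0.08,0.27,0.37,0,0,0.07],[0.4,-0.07,0.27,0.38,0,0,0.07],[0.4,-0.08,0.28,0.37,0,0,0.06]]]
edge slope 0.02941950463454857 y at x=.526 0.27423431466302495
edge slope 0.04171929600559265 y at x=.526 0.19059933570269372
```

jog_arm --increments '[[[0.4,-0.72,-0.62,-0.04,0,0,0.33],[0.4,-0.74,-0.6,-0.04,0,0,0.33],[0.4,-0.76,-0.57,-0.04,0,0,0.33],[0.4,-0.78,-0.55,-0.04,0,0,0.33],[0.4,-0.8,-0.52,-0.04,0,0,0.33],[0.4,-0.81,-0.5,-0.04,0,0,0.33],[0.4,-0.83,-0.47,-0.04,0,0,0.33],[0.4,-0.85,-0.44,-0.04,0,0,0.32],[0.4,-0.86,-0.41,-0.05,0,0,0.33],[0.4,-0.87,-0.39,-0.05,0,0,0.32]]]'

```text
t: 0.93
tcp_pos: [0.3305, 0.3589, 0.2204]
eef_rot: [0.301, 0.953, -0.0, -0.0]
force: [0.4, 0.2, 0.2]
width: 0.0511
grip_force: 0.0
```

jog_arm --increments '[[[0.4,-0.73,-0.63,0,0,0,0.52],[0.4,-0.76,-0.59,0,0,0,0.52],[0.4,-0.79,-0.55,0,0,0,0.52],[0.4,-0.81,-0.51,0,0,0,0.53],[0.4,-0.84,-0.47,0,0,0,0.52],[0.4,-0.86,-0.42,0,0,0,0.53],[0.4,-0.89,-0.38,0,0,0,0.52],[0.4,-0.9,-0.33,0,0,0,0.53],[0.4,-0.92,-0.28,0,0,0,0.52],[0.4,-0.94,-0.23,0,0,0,0.53]]]'

```text
t: 1.77
tcp_pos: [0.4, 0.0789, 0.2204]
eef_rot: [0.539, 0.843, 0.0, -0.0]
force: [0.3, 1.1, -0.4]
width: 0.0513
grip_force: 0.0
```

jog_arm --increments '[[[0.4,-0.87,-0.26,0,0,0,0.61],[0.4,-0.89,-0.21,0,0,0,0.61],[0.4,-0.9,-0.15,0,0,0,0.61],[0.4,-0.9,-0.1,0,0,0,0.61],[0.4,-0.91,-0.04,0,0,0,0.61],[0.4,-0.91,0.02,0,0,0,0.61],[0.4,-0.91,0.07,0,0,0,0.61],[0.4,-0.9,0.13,0,0,0,0.61],[0.4,-0.89,0.18,0,0,0,0.61],[0.4,-0.88,0.23,0,0,0,0.62]]]'

```text
t: 2.6
tcp_pos: [0.4399, -0.1911, 0.2205]
eef_rot: [0.767, 0.641, 0.0, -0.0]
force: [0.4, 0.2, 0.2]
width: 0.0517
grip_force: 0.0
```

jog_arm --increments '[[[0.4,-0.09,0.27,0.38,0,0,0.07],[0.4,-0.09,0.27,0.37,0,0,0.07],[0.4,-0.08,0.27,0.38,0,0,0.07],[0.4,-0.08,0.27,0.37,0,0,0.07],[0.4,-0.08,0.27,0.38,0,0,0.07],[0.4,-0.08,0.27,0.37,0,0,0.07],[0.4,-0.07,0.27,0.38,0,0,0.07],[0.4,-0.08,0.28,0.37,0,0,0.06],[0.4,0,0,0,0,0,0]]]'

```text
t: 3.35
tcp_pos: [0.4997, -0.2216, 0.1283]
eef_rot: [0.784, 0.621, -0.001, -0.001]
force: [-0.2, 0.3, -0.4]
width: 0.051
grip_force: 0.0
```

jog_arm --increments '[[[0.4,0,0,0.4,0,0,0],[0.4,0,0,0.4,0,0,0],[0.4,0,0,0.4,0,0,0],[0.4,0,0,0.4,0,0,0],[0.4,0,0,0.4,0,0,0],[0.4,0,0,0.31,0,0,0]]]'

```text
t: 3.85
tcp_pos: [0.4995, -0.2214, 0.0597]
eef_rot: [0.784, 0.621, -0.0, -0.0]
force: [0.6, 0.2, 0.6]
width: 0.051
grip_force: 0.0
```

jog_arm --increments '[[[0.7,0,0,0,0,0,0],[0.8,0,0,0,0,0,0],[0.9,0,0,0,0,0,0],[1,0,0,0,0,0,0],[1,0,0,0,0,0,0],[1,0,0,0,0,0,0],[1,0,0,0,0,0,0],[1,0,0,0,0,0,0]]]' --squeeze 40

```text
t: 4.52
tcp_pos: [0.5002, -0.2217, 0.0615]
eef_rot: [0.784, 0.621, 0.0, 0.0]
force: [0.3, 0.0, -1.0]
width: 0.0005
grip_force: 0.0
```

Run:
```python
from workcell import r, imaging
import cv2,numpy as np
c=imaging.camera("scene"); cv2.imwrite("pics/s1.png",cv2.resize(c["frame"][180:300,240:400],(800,600),interpolation=cv2.INTER_CUBIC))
s=r.state();print(s["width"],s["grip_force"],s["force"],s["tcp_pos"])
```

```text
0.0002136639729191611 0.0 [-0.17453688 -0.36651681  0.00581263] [ 0.50015601 -0.22168839  0.06138176]
```

View pics/s1.png

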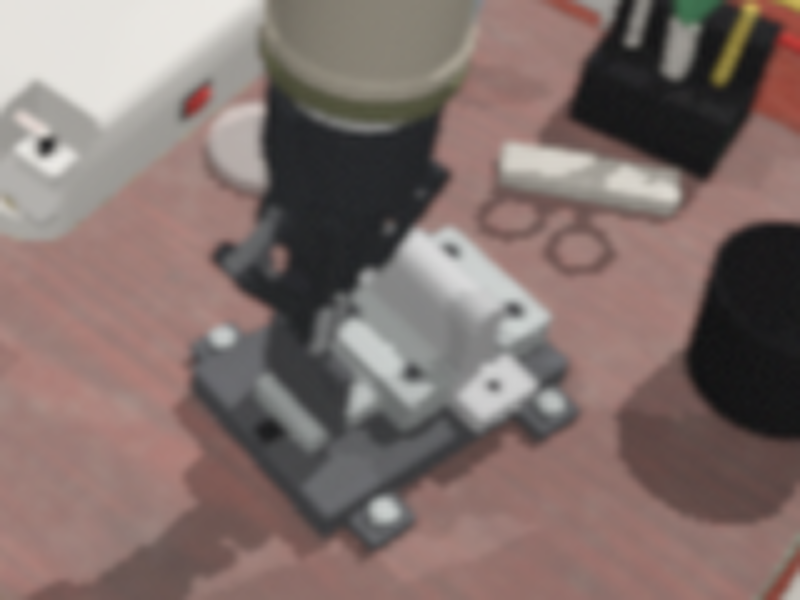

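The picture shows the shut fingers at (320,330), on the block side of the dark plate face at (300,370), so the grasp missed. I'll check the expected vise geometry against the first images numerically.

Run:
```python
from h import *
S,T=load("scene"),load("top")
o=np.array([.581,-.243]);a=-.23;X=np.array([np.cos(a),np.sin(a)]);Y=np.array([-X[1],X[0]])
W=lambda x,y,z:np.r_[o+X*x/1e3+Y*y/1e3,z/1e3]
vs=lambda p:np.round((p-[275,220]+.5)*5-.5);vt=lambda p:np.round((p-[285,168]+.5)*5-.5+[0,300])
for n,p in dict(pl_tf_L=(-91,28,82),pl_tf_R=(-91,-28,82),pl_tb_L=(-79,28,82),pl_tb_R=(-79,-28,82),pl_bf_L=(-91,28,36),pl_bf_R=(-91,-28,36),
  bodyTopL=(0,36,82),bodyTopR=(0,-36,82),footR=(0,-60,34),footL=(0,60,34),bedfL=(-112,55,22),bedfR=(-112,-55,22),lipfL=(-15,38,44),lipfR=(-15,-38,44)).items():
    print(n,"scene",vs(proj(S,W(*p))),"top",vt(proj(T,W(*p))))
f=S["frame"];t=T["frame"]
# profile along the vise axis through plate middle
print("top gray along axis (x:mm@z=60 -> gray)")
for x in range(-125,-25,5):
    u,v=proj(T,W(x,0,60)); print(x,cv2.getRectSubPix(cv2.cvtColor(t,6),(1,1),(u,v))[0,0],end="; ")
```

```text
pl_tf_L scene [ 92. 112.] top [145. 532.]
pl_tf_R scene [167. 190.] top [220. 549.]
pl_tb_L scene [111. 101.] top [148. 516.]
pl_tb_R scene [186. 178.] top [223. 533.]
pl_bf_L scene [ 84. 169.] top [134. 534.]
pl_bf_R scene [156. 246.] top [206. 550.]
bodyTopL scene [219.  24.] top [159. 409.]
bodyTopR scene [319. 116.] top [255. 430.]
footR scene [336. 208.] top [270. 442.]
footL scene [177.  55.] top [116. 408.]
bedfL scene [ 17. 168.] top [ 90. 553.]
bedfR scene [156. 323.] top [231. 585.]
lipfL scene [186.  81.] top [143. 432.]
lipfR scene [286. 179.] top [241. 454.]
top gray along axis (x:mm@z=60 -> gray)
-125 83; -120 77; -115 64; -110 58; -105 71; -100 110; -95 122; -90 86; -85 84; -80 115; -75 160; -70 176; -65 180; -60 182; -55 164; -50 184; -45 198; -40 195; -35 165; -30 140;
```

Run:
```python
from h import *
from workcell import r, imaging
s=r.state();p=np.array(s["tcp_pos"]);print(p,s["eef_rot"],s["qpos"])
ims=[]
for n,(x,y) in(("scene",(275,205)),("top",(280,165))):
    c=imaging.camera(n);k=8
    im=cv2.resize(c["frame"][y:y+72,x:x+50],(400,576),interpolation=cv2.INTER_CUBIC)
    for d in(-.011,0,.008):
        q=(proj(c,p+[0,0,d])-[x,y]+.5)*8-.5; print(n,d,q); cv2.circle(im,tuple(int(v) for v in q),2,(0,0,255),-1)
    ims.append(im)
cv2.imwrite("pics/m2.png",np.hstack(ims))
```

```text
[ 0.50015601 -0.22168839  0.06138176] [7.83558688e-01 6.21317764e-01 1.36572933e-04 1.65860195e-05] [-0.31862036  0.36866333  0.77729872  1.86946298 -0.30068374  1.02385387
  0.35385555]
scene -0.011 [209.31248216 407.16151107]
scene 0 [213.004872   385.55302628]
scene 0.008 [215.73101348 369.599189  ]
top -0.011 [316.41010162 393.90021315]
top 0 [321.11762675 393.34719842]
top 0.008 [324.59166642 392.93908692]
```

View pics/m2.png

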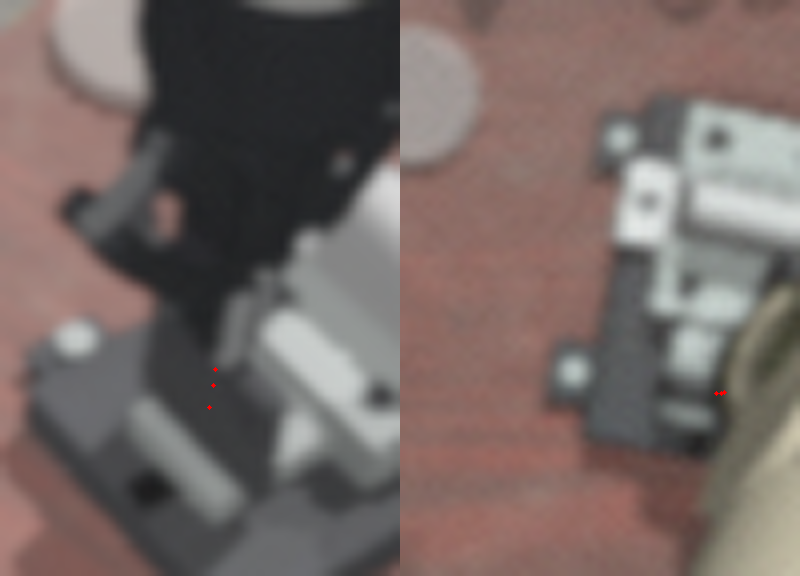

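Run:
```python
from h import *
from workcell import r, imaging
S=load("scene");c=imaging.camera("scene");np.savez("scene1.npz",**c)
d=np.abs(c["frame"].astype(int)-S["frame"]).max(2)
a=cv2.cvtColor(S["frame"],6);b=cv2.cvtColor(c["frame"],6)
print("cols 290..312; before/after gray")
for v in range(236,268,2): print(v,"B"," ".join("%3d"%x for x in a[v,290:314]),"\n    A"," ".join("%3d"%x for x in b[v,290:314]))
```

```text
cols 290..312; before/after gray
236 B 136 136 137 138 138 136 136 135 134 134 133 134 134 135 134 134 143 169 197 209 208 201 188 168 
    A  45  40  41  44  49  48  43  42  42  40  40  39  36  34  36  36  38  37  37  38  46  81 131 149
238 B 136 134 133 134 136 137 138 139 138 137 136 136 132 122 118 133 156 180 189 180 166 157 149 145 
    A  49  42  39  39  39  38  38  39  39  38  39  38  36  36  37  39  49  64  69  68  93 124 141 144
240 B 135 136 136 135 131 123 120 124 131 134 127 123 136 158 178 192 194 180 150 120 118 132 143 148 
    A 114  94  73  55  44  38  37  39  38  37  38  36  37  38  43  50  62  87  99  94 106 131 144 148
242 B 135 135 133 125 108  96  98 102 102 103 104 117 145 175 193 198 193 169 123  88  87 104 129 145 
    A 136 135 129 110  80  55  47  43  39  39  38  37  44  70  94 106 101  99 100  88  87 104 130 145
244 B 133 131 125 108  79  70  78  89  98 100 102 108 113 122 147 175 192 193 180 173 179 177 167 159 
    A 134 131 126 107  80  65  60  51  42  35  36  38  57  89 111 111 100 105 127 156 177 177 168 160
246 B 112 109 102  85  66  58  60  67  78 
[... 1512 characters left out ...]
3 118 129 137 143 141 128 101  76  61  60  60  60  59  60  60  67 104 156 181 182 172
262 B  72  72  77  88 103 118 129 138 142 139 125 100  75  63  60  60  60  61  78 117 146 148 132 115 
    A  72  73  78  89 104 118 130 139 144 140 126 100  76  63  59  60  61  61  77 118 148 149 132 116
264 B  68  61  50  44  48  71  98 118 132 142 145 142 128 102  75  62  60  61  69  92 106 100  84  68 
    A  69  61  52  44  49  71  98 119 133 143 145 143 128 102  76  63  61  62  70  92 106 100  85  69
266 B  61  46  33  28  31  35  54  81 108 125 136 144 145 137 118  90  68  63  70  82  89  89  86  76 
    A  61  47  34  29  30  36  55  82 109 126 137 145 146 138 118  90  69  63  71  82  90  90  86  77
```

The front face of the plate is unchanged where the fingers should cover it, so it isn't clear which side they are on. A small, slow probe along -x will tell.

jog_arm --increments '[[[1,0,-0.1,0,0,0,0],[1,0,-0.1,0,0,0,0],[1,0,-0.1,0,0,0,0]]]'

```text
t: 4.97
tcp_pos: [0.4909, -0.2196, 0.0612]
eef_rot: [0.784, 0.621, -0.0, -0.0]
force: [0.6, -0.2, 0.3]
width: 0.0003
grip_force: 0.0
```

jog_arm --increments '[[[1,0,-0.1,0,0,0,0],[1,0,-0.1,0,0,0,0],[1,0,-0.1,0,0,0,0]]]'

```text
t: 5.22
tcp_pos: [0.4822, -0.2175, 0.0613]
eef_rot: [0.784, 0.621, 0.0, -0.0]
force: [0.6, -0.2, -0.3]
width: -0.0001
grip_force: 0.0
```

Run:
```python
from h import *
from workcell import r, imaging
print(r.state()["force"],r.state()["tcp_pos"])
S=load("scene1");c=imaging.camera("scene");np.savez("scene2.npz",**c)
im=np.hstack([cv2.resize(q["frame"][225:275,280:320],(400,500),interpolation=cv2.INTER_CUBIC) for q in(S,c)])
cv2.imwrite("pics/m3.png",cv2.convertScaleAbs(im,alpha=1.8))
```

```text
[ 0.60535159 -0.16404513 -0.2907158 ] [ 0.4821809  -0.21752601  0.06127501]
```

View pics/m3.png

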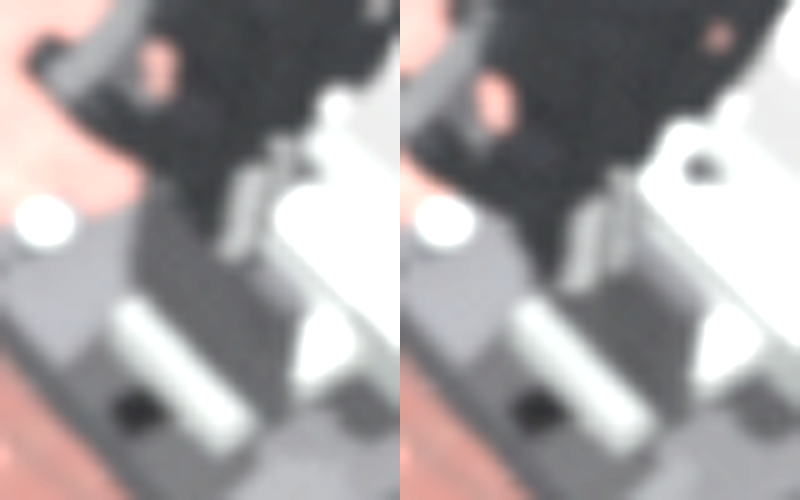

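Run:
```python
from h import *
from workcell import r
S=load("scene2");p=np.array(r.state()["tcp_pos"])
for z in(.03,.05,.061,.07,.08,.09,.1): print(z,np.round((proj(S,[p[0],p[1],z])-[280,225]+.5)*10+[400,0]))
S0=load("scene");T0=load("top")
o=np.array([.581,-.243]);a=-.23;X=np.array([np.cos(a),np.sin(a)]);Y=np.array([-X[1],X[0]])
g=cv2.cvtColor(T0["frame"],6)
print("top gray",*["\n%d "%v+" ".join("%3d"%x for x in g[v,306:336]) for v in range(196,226)])
```

```text
0.03 [546. 394.]
0.05 [553. 346.]
0.061 [557. 319.]
0.07 [561. 296.]
0.08 [565. 271.]
0.09 [569. 246.]
0.1 [573. 219.]
top gray 
196  93  80  81  87 100 124 154 175 169 147 138 137 134 137 130 126 119 111 107 108 108 104 108 109 117 122 134 144 151 158 
197  89  73  73  75  79 107 148 171 162 145 140 139 142 140 138 137 135 132 131 128 120 117 114 113 111 111 125 155 185 203 
198  90  82  87  88  84 110 155 175 158 135 129 135 138 140 142 139 139 141 141 138 135 138 134 132 125 122 139 177 210 227 
199  87  86  93  96  94 117 160 180 158 119 107 123 138 142 142 142 139 143 139 141 139 142 141 140 138 136 145 178 214 227 
200  84  88  93  94 100 124 167 181 154 106  97 127 151 156 157 151 142 139 142 143 140 138 138 138 138 133 131 153 186 205 
201  85  89  91  94 105 142 179 189 159 123 124 159 184 188 187 176 162 161 159 156 146 130 128 132 136 128 109 107 125 144 
202  82  87  93  91 110 154 187 197 177 157 162 186 198 202 198 195 192 188 188 185 158 119 100 121 144 132 102  76  76  85 
203  84  89  94  94 104 137 171 184 178 173 179 194 201 201 199 201 201 200 203 195 164 116 100 
[... 2077 characters left out ...]
 38  47  63  66  68  72  70  67  79  87  88  90  93  91  89  96 115 126 119 
221  78  79  80  78  79  72  69  65  63  56  47  45  52  59  63  63  66  63  66  77  85  91  91  91  90  87  84  82  86  95 
222  79  82  82  81  82  79  79  78  71  69  63  61  61  64  63  63  63  62  72  80  87  91  92  91  88  82  80  77  82  96 
223  87  83  83  84  84  85  82  83  83  78  79  79  75  72  69  63  65  63  67  75  83  88  90  90  89  86  87  86  91 104 
224 101  92  92  85  83  83  84  81  84  82  83  83  81  77  78  73  73  74  69  69  77  80  80  87  96 100 107 103 107 113 
225 109 110 107  98  87  83  84  81  84  84  82  88  84  86  82  82  79  77  76  74  79  77  77  83  98 110 116 113 110 114
```

The fingers moved 18 mm with no force, and they cover part of the plate's face. Their visible tips end at z ≈ 0.072, higher than TCP minus 11 mm, so they were probably just above the plate. I'll go back, open, go about 15 mm lower in small steps while watching the force, and close again.

jog_arm --increments '[[[1,0,0.2,0,0,0,0],[1,0,0.2,0,0,0,0],[1,0,0.2,0,0,0,0],[0.4,0,0,0,0,0,0],[0.4,0,0,0,0,0,0],[0.4,0,0,0,0,0,0],[0.4,0,0,0,0,0,0],[0.4,0,0,0,0,0,0]]]'

```text
t: 5.93
tcp_pos: [0.4999, -0.2217, 0.0612]
eef_rot: [0.784, 0.621, -0.0, -0.0]
force: [0.7, -0.2, -0.0]
width: 0.051
grip_force: 0.0
```

jog_arm --increments '[[[0.4,0,0,0.1,0,0,0],[0.4,0,0,0.1,0,0,0],[0.4,0,0,0,0,0,0]]]'

```text
t: 6.18
tcp_pos: [0.4997, -0.2215, 0.0546]
eef_rot: [0.784, 0.621, -0.0, -0.0]
force: [-0.2, 0.1, 0.3]
width: 0.051
grip_force: 0.0
```

jog_arm --increments '[[[0.4,0,0,0.1,0,0,0],[0.4,0,0,0.1,0,0,0],[0.4,0,0,0.1,0,0,0],[0.4,0,0,0,0,0,0]]]'

```text
t: 6.52
tcp_pos: [0.4997, -0.2215, 0.0455]
eef_rot: [0.784, 0.621, -0.0, -0.0]
force: [0.0, 0.4, -0.1]
width: 0.0516
grip_force: 0.0
```

jog_arm --increments '[[[0.7,0,0,0,0,0,0],[0.8,0,0,0,0,0,0],[0.9,0,0,0,0,0,0],[1,0,0,0,0,0,0],[1,0,0,0,0,0,0],[1,0,0,0,0,0,0],[1,0,0,0,0,0,0]]]'

```text
t: 7.1
tcp_pos: [0.5005, -0.2218, 0.0466]
eef_rot: [0.784, 0.621, 0.0, 0.0]
force: [0.3, 0.3, 3.9]
width: 0.0106
grip_force: 40.5
```

It is gripped now: width 10.6 mm, 40 N. Pulling it open.

jog_arm --increments '[[[1,0,-0.15,0,0,0,0],[1,0,-0.15,0,0,0,0],[1,0,-0.15,0,0,0,0],[1,0,-0.15,0,0,0,0]]]'

```text
t: 7.43
tcp_pos: [0.4834, -0.2179, 0.0466]
eef_rot: [0.784, 0.621, 0.001, 0.001]
force: [4.0, -1.9, -0.4]
width: 0.0111
grip_force: 40.1
```

jog_arm --increments '[[[1,0,-0.15,0,0,0,0],[1,0,-0.15,0,0,0,0],[1,0,-0.15,0,0,0,0],[1,0,-0.15,0,0,0,0],[1,0,-0.12,0,0,0,0],[1,0,0,0,0,0,0],[1,0,0,0,0,0,0]]]'

```text
t: 8.02
tcp_pos: [0.4624, -0.2129, 0.0466]
eef_rot: [0.784, 0.621, 0.001, 0.001]
force: [5.8, -2.3, -1.0]
width: 0.0108
grip_force: 41.7
```

Run:
```python
from h import *
from workcell import r, imaging
print(r.state()["force"],r.state()["tcp_pos"],r.state()["width"])
c=imaging.camera("scene");np.savez("scene3.npz",**c)
im=np.hstack([cv2.resize(q["frame"][215:275,275:335],(400,400),interpolation=cv2.INTER_CUBIC) for q in(load("scene"),c)])
cv2.imwrite("pics/m4.png",im)
```

```text
[ 5.79355103 -2.3458317  -0.96996849] [ 0.46237934 -0.2129367   0.04661384] 0.010829791414036694
```

View pics/m4.png

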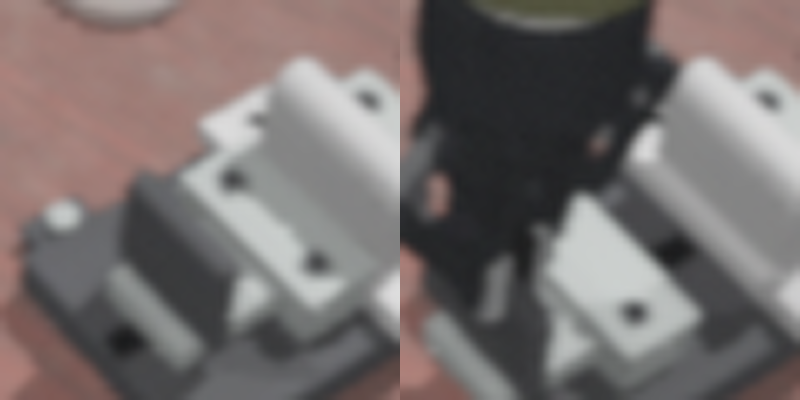

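The right-hand panel shows the jaw slid open, with bare bed visible at (660,230) between the jaw and the block's foot. I'll push a little further to the stop, let go, then lower the shut fingertips onto the plate's top (82 mm) to find where they really stand relative to the TCP.

jog_arm --increments '[[[1,0,-0.06,0,0,0,0],[1,0,-0.04,0,0,0,0],[1,0,0,0,0,0,0]]]'

```text
t: 8.32
tcp_pos: [0.4624, -0.213, 0.0467]
eef_rot: [0.783, 0.622, 0.002, 0.004]
force: [21.5, -7.9, -21.6]
width: 0.0107
grip_force: 39.6
```

jog_arm --increments '[[[0.4,0,0,0,0,0,0],[0.4,0,0,0,0,0,0],[0.4,0,0,0,0,0,0],[0.4,0,0,0,0,0,0],[0.4,0,0,-0.4,0,0,0],[0.4,0,0,-0.4,0,0,0],[0.4,0,0,-0.4,0,0,0],[1,0,0,0,0,0,0],[1,0,0,0,0,0,0],[1,0,0,0,0,0,0]]]'

```text
t: 9.15
tcp_pos: [0.4587, -0.2118, 0.0824]
eef_rot: [0.783, 0.621, 0.0, 0.0]
force: [-0.5, -0.1, 0.4]
width: 0.0155
grip_force: 0.0
```

jog_arm --increments '[[[1,0,0,0,0,0,0],[1,0,0,0,0,0,0],[1,0,0,0,0,0,0],[1,0,0,0.1,0,0,0],[1,0,0,0.1,0,0,0],[1,0,0,0.1,0,0,0],[1,0,0,0.1,0,0,0],[1,0,0,0,0,0,0]]]'

```text
t: 9.82
tcp_pos: [0.4581, -0.2119, 0.0695]
eef_rot: [0.784, 0.621, -0.0, -0.0]
force: [-0.7, 0.8, -0.5]
width: 0.0001
grip_force: 0.0
```

jog_arm --increments '[[[1,0,0,0.07,0,0,0],[1,0,0,0,0,0,0]]]'

```text
t: 9.98
tcp_pos: [0.4585, -0.212, 0.0679]
eef_rot: [0.784, 0.621, -0.0, -0.0]
force: [0.9, -0.7, 0.3]
width: 0.0002
grip_force: 0.0
```

jog_arm --increments '[[[1,0,0,0.07,0,0,0],[1,0,0,0,0,0,0]]]'

```text
t: 10.15
tcp_pos: [0.4585, -0.2119, 0.0658]
eef_rot: [0.784, 0.621, -0.0, -0.0]
force: [0.1, -1.1, 0.5]
width: -0.0002
grip_force: 0.0
```

The stop is reached: the force rose and the plate moved no further. I'll continue the touch over the plate's middle.

jog_arm --increments '[[[1,0,0.13,0.08,0,0,0],[1,0,0,0,0,0,0]]]'

```text
t: 10.32
tcp_pos: [0.463, -0.2128, 0.0635]
eef_rot: [0.783, 0.621, 0.0, 0.0]
force: [-0.1, -0.0, 0.4]
width: -0.0
grip_force: 0.0
```

jog_arm --increments '[[[1,0,0,0.07,0,0,0],[1,0,0,0,0,0,0]]]'

```text
t: 10.48
tcp_pos: [0.4623, -0.2129, 0.0612]
eef_rot: [0.784, 0.621, -0.0, -0.0]
force: [0.6, -1.0, -0.7]
width: -0.0
grip_force: 0.0
```

jog_arm --increments '[[[1,0,0,0.07,0,0,0],[1,0,0,0,0,0,0]]]'

```text
t: 10.65
tcp_pos: [0.4622, -0.2128, 0.0591]
eef_rot: [0.784, 0.621, -0.0, -0.0]
force: [-0.5, 0.6, 0.2]
width: -0.0003
grip_force: 0.0
```

jog_arm --increments '[[[1,0,0,0.06,0,0,0],[1,0,0,0,0,0,0]]]'

```text
t: 10.82
tcp_pos: [0.4635, -0.2132, 0.0588]
eef_rot: [0.784, 0.621, 0.001, 0.001]
force: [-0.9, 2.0, 10.9]
width: 0.0001
grip_force: 5.7
```

jog_arm --increments '[[[1,0,0,0.06,0,0,0],[1,0,0,0,0,0,0]]]'

```text
t: 10.98
tcp_pos: [0.4654, -0.2136, 0.0586]
eef_rot: [0.784, 0.621, 0.002, 0.002]
force: [-0.4, 2.0, 26.1]
width: 0.0002
grip_force: 13.1
```

Contact is at TCP z = 0.0588 on the plate's 82 mm top. So in the scene frame the shut tips sit 23 mm above the reported TCP z, and I'll use that calibration. Next I'll rise, open and move over the block.

jog_arm --increments '[[[1,0,0,-0.5,0,0,0],[0.4,0,0,-0.5,0,0,0],[0.4,0,0,-0.4,0,0,0],[0.4,0,0.6,0,0,0,0],[0.4,-0.05,0.7,0,0,0,0],[0.4,0,0.7,0,0,0,0],[0.4,0,0.7,0,0,0,0],[0.4,0,0.7,0,0,0,0],[0.4,0,0.73,0,0,0,0],[0.4,0,0,0,0,0,0]]]'

```text
t: 11.82
tcp_pos: [0.5858, -0.2423, 0.0974]
eef_rot: [0.783, 0.622, 0.0, 0.001]
force: [0.8, -0.1, -0.5]
width: 0.0511
grip_force: 0.0
```

Run:
```python
from h import *
from workcell import r, imaging
s=r.state();p=np.array(s["tcp_pos"]);print(p,s["width"],s["force"])
c=imaging.camera("scene");np.savez("scene4.npz",**c);t=imaging.camera("top")
k=8;x,y=290,195
a=cv2.resize(c["frame"][y:y+70,x:x+50],(400,560),interpolation=cv2.INTER_CUBIC)
for d in(0,.023,.035): cv2.circle(a,tuple(int(v) for v in (proj(c,p+[0,0,d])-[x,y]+.5)*8),3,(0,0,255),-1)
b=cv2.resize(t["frame"][160:230,285:335],(400,560),interpolation=cv2.INTER_CUBIC)
cv2.imwrite("pics/m5.png",np.hstack([a,b]))
```

```text
[ 0.58577284 -0.24230743  0.09742502] 0.051145016019458124 [ 0.77009826 -0.13723171 -0.4673016 ]
```

View pics/m5.png

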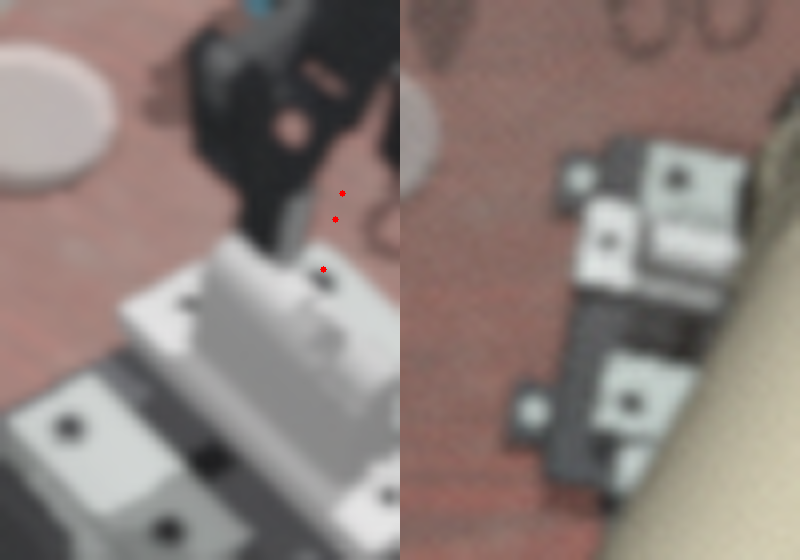

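Left panel: the open fingers straddle the block body's ridge, with tips at about (285,250) and (392,190) around the ridge at (310,300). The tip height again matches the calibration offset. I'll lower in monitored steps.

jog_arm --increments '[[[0.4,0,-0.1,0.3,0,0,0],[0.4,0,0,0.4,0,0,0],[0.4,0,0,0.4,0,0,0],[0.4,0,0,0.4,0,0,0],[0.4,0,0,0,0,0,0]]]'

```text
t: 12.33
tcp_pos: [0.5779, -0.2408, 0.0496]
eef_rot: [0.784, 0.621, -0.001, -0.002]
force: [-0.4, 0.2, -0.5]
width: 0.0516
grip_force: 0.0
```

jog_arm --increments '[[[0.4,0,0,0.2,0,0,0],[0.4,0,0,0.2,0,0,0],[0.4,0,0,0,0,0,0]]]'

```text
t: 12.58
tcp_pos: [0.5793, -0.2417, 0.0398]
eef_rot: [0.784, 0.621, -0.0, -0.0]
force: [-0.0, 0.3, 0.1]
width: 0.0511
grip_force: 0.0
```

jog_arm --increments '[[[0.4,0,0,0.15,0,0,0],[0.4,0,0,0.15,0,0,0],[0.4,0,0,0,0,0,0]]]'

```text
t: 12.83
tcp_pos: [0.5794, -0.2417, 0.0311]
eef_rot: [0.784, 0.621, -0.0, -0.0]
force: [-0.1, 0.8, -0.6]
width: 0.0509
grip_force: 0.0
```

jog_arm --increments '[[[0.4,0,0.1,0.15,0,0,0],[0.4,0,0,0.13,0,0,0],[0.4,0,0,0,0,0,0]]]'

```text
t: 13.08
tcp_pos: [0.5825, -0.2424, 0.0226]
eef_rot: [0.784, 0.621, -0.0, -0.0]
force: [-0.4, -0.8, -0.4]
width: 0.0511
grip_force: 0.0
```

jog_arm --increments '[[[0.5,0,0,0,0,0,0],[0.6,0,0,0,0,0,0],[0.7,0,0,0,0,0,0],[0.8,0,0,0,0,0,0],[1,0,0,0,0,0,0],[1,0,0,0,0,0,0],[1,0,0,0,0,0,0]]]' --squeeze 40

```text
t: 13.67
tcp_pos: [0.5831, -0.2428, 0.0239]
eef_rot: [0.784, 0.621, 0.0, 0.0]
force: [0.6, -0.0, 4.9]
width: 0.0231
grip_force: 40.4
```

Gripped at 23 mm, 40 N. Now I'll shift it 20 mm along -x out from under the rear lip, then lift.

jog_arm --increments '[[[1,0,-0.1,0,0,0,0],[1,0,-0.1,0,0,0,0],[1,0,-0.12,0,0,0,0],[1,0,-0.12,0,0,0,0],[1,0,-0.12,0,0,0,0],[1,0,-0.1,0,0,0,0],[1,0,0,0,0,0,0]]]' --squeeze 60

```text
t: 14.25
tcp_pos: [0.5632, -0.238, 0.0239]
eef_rot: [0.784, 0.621, 0.0, 0.0]
force: [2.0, 0.3, 7.1]
width: 0.0232
grip_force: 60.2
```

jog_arm --increments '[[[1,0,0,-0.1,0,0,0],[1,0,0,-0.1,0,0,0],[1,0,0,-0.15,0,0,0],[1,0,0,0,0,0,0]]]'

```text
t: 14.58
tcp_pos: [0.5629, -0.238, 0.0342]
eef_rot: [0.784, 0.621, -0.0, -0.0]
force: [0.7, 0.3, -4.1]
width: 0.0233
grip_force: 59.1
```

jog_arm --increments '[[[1,0,0,-0.2,0,0,0],[1,0,0,-0.3,0,0,0],[1,0,0,-0.4,0,0,0],[1,0,0,-0.4,0,0,0],[1,0,0,-0.4,0,0,0],[1,0,0,-0.4,0,0,0],[1,0,0,-0.4,0,0,0],[1,0,0,-0.3,0,0,0],[1,0,0,0,0,0,0]]]'

```text
t: 15.33
tcp_pos: [0.5645, -0.2386, 0.1205]
eef_rot: [0.784, 0.621, 0.001, 0.001]
force: [0.7, -0.8, -4.1]
width: 0.0227
grip_force: 59.3
```

Run:
```python
from plan import plan
from workcell import r
s=r.state();print(s["tcp_pos"],s["force"],s["torque"],s["width"],s["qpos"])
plan([(.43,-.10,.125,10,9,1),(.40,.08,.125,45,10,1),(.42,.22,.125,80,8,1),(.525,.233,.125,92,8,1)])
```

```text
[ 0.56447933 -0.23861998  0.12046051] [ 0.73601671 -0.78508725 -4.09762654] [-0.07154637 -0.02876672  0.06647166] 0.02273997683889886 [-0.27761035  0.45032941  0.78361592  1.64277529 -0.33875315  1.18634957
  0.35391127]
[[[1,0.39,-0.6,-0.02,0,0,-0.45],[1,0.41,-0.58,-0.02,0,0,-0.45],[1,0.44,-0.57,-0.02,0,0,-0.45],[1,0.46,-0.54,-0.02,0.01,0,-0.45],[1,0.49,-0.52,-0.02,0,0,-0.45],[1,0.51,-0.5,-0.02,0.01,0,-0.45],[1,0.53,-0.48,-0.01,0,0,-0.45],[1,0.56,-0.46,-0.02,0.01,0,-0.45],[1,0.57,-0.43,-0.01,0,0.01,-0.45]]]
[[[1,0.61,0.01,0,0,0,-0.61],[1,0.61,0.04,0,0,0,-0.61],[1,0.6,0.08,0,0,0,-0.61],[1,0.6,0.12,0,0,0,-0.61],[1,0.59,0.15,0,0,0,-0.61],[1,0.58,0.19,0,0,0,-0.61],[1,0.56,0.22,0,0,0,-0.61],[1,0.55,0.26,0,0,0,-0.61],[1,0.53,0.29,0,0,0,-0.61],[1,0.52,0.32,0,0,0,-0.61]]]
[[[1,0.35,0.47,0,0,0,-0.76],[1,0.32,0.5,0,0,0,-0.76],[1,0.28,0.52,0,0,0,-0.77],[1,0.24,0.54,0,0,0,-0.76],[1,0.2,0.56,0,0,0,-0.77],[1,0.15,0.57,0,0,0,-0.76],[1,0.11,0.58,0,0,0,-0.77],[1,0.06,0.58,0,0,0,-0.76]]]
[[[1,-0.42,0.13,0,0,0,-0.26],[1,-0.42,0.12,0,0,0,-0.26],[1,-0.43,0.11,0,0,0,-0.26],[1,-0.43,0.09,0,0,0,-0.26],[1,-0.43,0.09,0,0,0,-0.26],[1,-0.44,0.07,0,0,0,-0.27],[1,-0.44,0.06,0,0,0,-0.26],[1,-0.44,0.05,0,0,0,-0.27]]]
```

Block lifted clear: wrist force -4 N, width steady. I'll carry it in front of the lens blocker to the cradle.

jog_arm --increments '[[[1,0.39,-0.6,-0.02,0,0,-0.45],[1,0.41,-0.58,-0.02,0,0,-0.45],[1,0.44,-0.57,-0.02,0,0,-0.45],[1,0.46,-0.54,-0.02,0,0,-0.45],[1,0.49,-0.52,-0.02,0,0,-0.45],[1,0.51,-0.5,-0.02,0,0,-0.45],[1,0.53,-0.48,-0.01,0,0,-0.45],[1,0.56,-0.46,-0.02,0,0,-0.45],[1,0.57,-0.43,-0.01,0,0,-0.45]]]'

```text
t: 16.08
tcp_pos: [0.4277, -0.099, 0.1225]
eef_rot: [0.642, 0.767, -0.0, -0.0]
force: [0.6, 0.6, -3.8]
width: 0.0229
grip_force: 59.9
```

jog_arm --increments '[[[1,0.61,0.01,0,0,0,-0.61],[1,0.61,0.04,0,0,0,-0.61],[1,0.6,0.08,0,0,0,-0.61],[1,0.6,0.12,0,0,0,-0.61],[1,0.59,0.15,0,0,0,-0.61],[1,0.58,0.19,0,0,0,-0.61],[1,0.56,0.22,0,0,0,-0.61],[1,0.55,0.26,0,0,0,-0.61],[1,0.53,0.29,0,0,0,-0.61],[1,0.52,0.32,0,0,0,-0.61]]]'

```text
t: 16.92
tcp_pos: [0.3985, 0.0822, 0.1228]
eef_rot: [0.38, 0.925, -0.0, -0.0]
force: [0.0, 0.3, -4.9]
width: 0.0227
grip_force: 59.9
```

jog_arm --increments '[[[1,0.35,0.47,0,0,0,-0.76],[1,0.32,0.5,0,0,0,-0.76],[1,0.28,0.52,0,0,0,-0.77],[1,0.24,0.54,0,0,0,-0.76],[1,0.2,0.56,0,0,0,-0.77],[1,0.15,0.57,0,0,0,-0.76],[1,0.11,0.58,0,0,0,-0.77],[1,0.06,0.58,0,0,0,-0.76],[1,0,0,0,0,0,0]]]'

```text
t: 17.67
tcp_pos: [0.4183, 0.2252, 0.1226]
eef_rot: [0.082, 0.997, 0.0, 0.0]
force: [-0.2, 0.9, -5.0]
width: 0.0232
grip_force: 59.9
```

jog_arm --increments '[[[1,-0.42,0.13,0,0,0,-0.26],[1,-0.42,0.12,0,0,0,-0.26],[1,-0.43,0.11,0,0,0,-0.26],[1,-0.43,0.09,0,0,0,-0.26],[1,-0.43,0.09,0,0,0,-0.26],[1,-0.44,0.07,0,0,0,-0.27],[1,-0.44,0.06,0,0,0,-0.26],[1,-0.44,0.05,0,0,0,-0.27],[1,0,0,0,0,0,0]]]'

```text
t: 18.42
tcp_pos: [0.5255, 0.2341, 0.1223]
eef_rot: [-0.019, 1.0, -0.0, 0.0]
force: [-1.0, 0.0, -3.9]
width: 0.023
grip_force: 60.0
```

Run:
```python
from h import *
from workcell import r, imaging
s=r.state();p=np.array(s["tcp_pos"]);print(p,s["eef_rot"],s["width"],s["force"])
c=imaging.camera("scene");t=imaging.camera("top");np.savez("scene5.npz",**c);np.savez("top5.npz",**t)
a=cv2.resize(c["frame"][135:215,150:225],(525,560),interpolation=cv2.INTER_CUBIC)
b=cv2.resize(t["frame"][175:245,180:214],(272,560),interpolation=cv2.INTER_CUBIC)
cv2.imwrite("pics/m6.png",np.hstack([a,b]))
```

```text
[0.52550292 0.23413622 0.12232795] [-1.88913657e-02  9.99821445e-01 -2.98540760e-04  3.24524376e-04] 0.023015669781561464 [-0.9565564   0.0356148  -3.86037155]
```

View pics/m6.png

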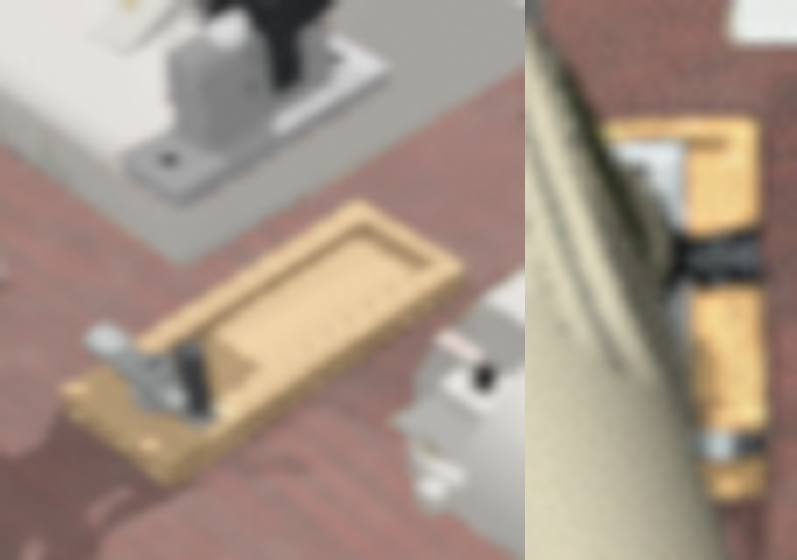

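The picture shows the block held level above the cradle: foot corners at (123,158), (181,185) and (388,66) in the scene part. The nest is empty and the turnbutton open. I'll work out the block's offset from the grip.

Run:
```python
from h import *
S,T,S0=load("scene5"),load("top5"),load("scene")
m=lambda x,y:((x+.5)/7-.5+150,(y+.5)/7-.5+135); mt=lambda x,y:((x-525+.5)/8-.5+180,(y+.5)/8-.5+175)
q=[plane(S,m(*p),.132) for p in((123,158),(181,185),(388,66))]
print("foot corners@132",np.round(q,4).tolist(),"len",np.linalg.norm(q[2]-q[1]),"w",np.linalg.norm(q[1]-q[0]))
print("centre xy",(q[0]+q[2])[:2]/2)
print("top: foot far end right corner@132",plane(T,mt(686,140),.132))
print("cradle floor pts: rim corners@16: far",plane(S,m(463,265),.016),"farleft",plane(S,m(358,203),.016),"nearleft",plane(S,m(62,385),.016),"near",plane(S,m(170,468),.016))
print("nest inner far-left corner rim@16",plane(S,m(360,228),.016),"nest far-right floor@8 ",plane(S,m(425,266),.008))
print("top nest: far-left rim @16",plane(T,mt(760,120),.016),plane(T,mt(602,125),.016), "peg top @66",plane(T,mt(745,445),.066))
```

```text
foot corners@132 [[0.4625, 0.2466, 0.132], [0.4676, 0.2144, 0.132], [0.5823, 0.2152, 0.132]] len 0.11472031772297782 w 0.03253850005846221
centre xy [0.52239391 0.23087052]
top: foot far end right corner@132 [0.57994719 0.21381549 0.132     ]
cradle floor pts: rim corners@16: far [0.60161293 0.19845451 0.016     ] farleft [0.59877661 0.26988657 0.016     ] nearleft [0.42248122 0.26799458 0.016     ] near [0.42251397 0.1909939  0.016     ]
nest inner far-left corner rim@16 [0.5867165  0.25469323 0.016     ] nest far-right floor@8  [0.59491071 0.21846404 0.008     ]
top nest: far-left rim @16 [0.59937485 0.19471852 0.016     ] [0.59783174 0.27090309 0.016     ] peg top @66 [0.44472326 0.19579723 0.066     ]
```

The block is centred under the TCP within about 1–2 mm. The nest centre is at about (0.5245, 0.232), so it needs a 2 mm shift in -y. Then I'll lower it with force checks; it should be seated at TCP z ≈ 0.010.

jog_arm --increments '[[[1,0,-0.07,0.3,0,0,-0.05],[1,0,0,0.4,0,0,0],[1,0,0,0.4,0,0,0],[1,0,0,0.4,0,0,0],[1,0,0,0.4,0,0,0],[1,0,0,0.4,0,0,0],[1,0,0,0.4,0,0,0],[1,0,0,0.3,0,0,0],[1,0,0,0,0,0,0],[1,0,0,0,0,0,0]]]'

```text
t: 19.35
tcp_pos: [0.524, 0.2312, 0.0323]
eef_rot: [-0.02, 1.0, -0.0, -0.0]
force: [-0.5, -1.4, -3.1]
width: 0.0229
grip_force: 59.9
```

jog_arm --increments '[[[1,0,0,0.1,0,0,0],[1,0,0,0.1,0,0,0],[1,0,0,0,0,0,0]]]'

```text
t: 19.6
tcp_pos: [0.5242, 0.2315, 0.0267]
eef_rot: [-0.02, 1.0, 0.0, 0.0]
force: [-0.2, -0.1, -5.1]
width: 0.023
grip_force: 59.9
```

Run:
```python
from h import *
from workcell import r, imaging
s=r.state();p=np.array(s["tcp_pos"]);print(p,s["eef_rot"],s["width"],s["force"],s["torque"])
c=imaging.camera("scene");t=imaging.camera("top");np.savez("scene6.npz",**c);np.savez("top6.npz",**t)
# metal/wood boundary on the top view: gaps between foot right side and rim right side
h=cv2.cvtColor(t["frame"],cv2.COLOR_BGR2HSV)
for v in range(188,232,2): print(v," ".join("%3d/%3d"%(h[v,u,1],h[v,u,2]) for u in range(192,212)))
```

```text
[0.52415409 0.23145271 0.02670114] [-2.01258658e-02  9.99797446e-01  1.15560389e-04  5.61739017e-05] 0.022991539394008373 [-0.24688556 -0.0569474  -5.10584275] [-0.01416666 -0.02285407  0.03182691]
188  42/ 98  63/ 93  76/111  69/125  70/134  67/133  66/136  68/139  72/138  71/137  66/136  74/135  68/138  69/140  70/138  70/135  67/130  66/131  67/130  68/131
190  40/121  52/ 83  91/ 95  98/148 104/187 105/206 101/212  95/221  92/227  98/228 107/226 107/228 108/228 106/229 104/230 107/225 103/189  86/139  69/122  68/127
192  38/146  44/111  61/ 84 104/108 110/149 112/176 111/181 113/179 113/179 114/181 113/187 115/184 113/198 110/223 105/235 103/238 109/208  96/151  81/123  82/134
194  35/168  36/133  44/ 92  75/ 71  87/111  76/172  65/200  60/203  53/192  51/194  50/194  66/190  87/200  99/220  98/229 106/227 109/196  96/141  74/114  72/121
196  38/187  42/152  43/118  54/ 80  26/ 77   9/135   8/191   7/218   7/230   5/233   7/230   5/206  54/204  99/216 107/223 114/220 112/189 100/143  84/125  83/129
198  38/199  41/170  42/140  47/109  54/ 71  66/ 58  38/ 88  23/132   6/179   6/20
[... 2005 characters left out ...]
/173 113/204 110/209 104/186  95/145  87/138
224  39/184  39/181  40/177  39/172  40/165  37/158  38/155  40/146  38/134  37/123  40/108  37/ 96  50/ 92  80/109 102/137 113/154 110/153 107/140  91/123  75/129
226  39/191  39/185  38/179  37/171  41/169  39/162  41/155  38/147  36/140  35/131  40/114  36/ 98  53/ 96  82/121 107/152 113/172 116/174 107/152  91/121  75/122
228  40/192  38/186  39/183  40/178  39/172  38/166  40/159  35/151  40/145  40/133  41/124  40/115  41/105  50/107  81/114  90/111  97/108  92/ 94  73/ 80  66/ 89
230  40/192  39/189  37/184  38/180  38/173  38/169  38/162  38/154  40/147  38/140  37/130  37/118  19/108   8/ 98  14/ 75  13/ 60   5/ 52  14/ 56  47/ 71  66/ 81
```

Run:
```python
from h import *
T=load("top6")
print("foot far end",plane(T,(200,194.2),.037),"foot right @row198",plane(T,(204.0,198),.037),"@row220",plane(T,(204.2,220),.037))
print("rim outer right @198",plane(T,(208.8,198),.016),"@220",plane(T,(209.4,220),.016),"rim far outer",plane(T,(200,189.1),.016),"inner far edge",plane(T,(200,191.4),.016))
g=T["frame"][:,:,1]
for u in(198,199,200,201): print(g[184:200,u])
```

```text
foot far end [0.58009869 0.22618211 0.037     ] foot right @row198 [0.56546359 0.2109899  0.037     ] @row220 [0.48235579 0.21012307 0.037     ]
rim outer right @198 [0.56672101 0.19524879 0.016     ] @220 [0.48226422 0.19295168 0.016     ] rim far outer [0.60156799 0.22921255 0.016     ] inner far edge [0.59264862 0.22919029 0.016     ]
[106 105 110 108 105 127 174 187 150 138 177 210 191 127  88  82]
[109 113 107 107 109 135 186 191 148 136 181 225 218 167 132 122]
[103 108 111 108 107 142 193 196 147 128 172 225 229 204 179 161]
[107 109 109 109 106 139 189 196 149 129 177 225 233 226 209 192]
```

The foot sits about 6 mm short towards the far end of the nest (gap 11.5 mm against the ideal 5) and 1 mm off in y. I'll correct by +5.5 mm in x and +1 mm in y, then lower it in.

jog_arm --increments '[[[1,-0.09,0.02,0,0,0,0],[1,-0.09,0.02,0,0,0,0],[1,0,0,0,0,0,0],[1,0,0,0.1,0,0,0],[1,0,0,0.1,0,0,0],[1,0,0,0,0,0,0]]]'

```text
t: 20.2
tcp_pos: [0.5289, 0.2326, 0.0199]
eef_rot: [-0.02, 1.0, -0.0, -0.001]
force: [-0.3, -0.6, -4.6]
width: 0.0231
grip_force: 59.9
```

jog_arm --increments '[[[1,0,0,0.1,0,0,0],[1,0,0,0.07,0,0,0],[1,0,0,0,0,0,0]]]'

```text
t: 20.45
tcp_pos: [0.5291, 0.2327, 0.0151]
eef_rot: [-0.02, 1.0, -0.0, -0.0]
force: [0.2, 0.7, -5.0]
width: 0.0229
grip_force: 59.9
```

jog_arm --increments '[[[1,0,0,0.06,0,0,0],[1,0,0,0.05,0,0,0],[1,0,0,0,0,0,0]]]'

```text
t: 20.7
tcp_pos: [0.5293, 0.2328, 0.0121]
eef_rot: [-0.02, 1.0, -0.0, -0.0]
force: [0.1, -0.2, -4.4]
width: 0.0231
grip_force: 59.9
```

jog_arm --increments '[[[1,0,0,0.05,0,0,0],[1,0,0,0,0,0,0]]]'

```text
t: 20.87
tcp_pos: [0.5294, 0.2328, 0.0107]
eef_rot: [-0.02, 1.0, -0.0, -0.0]
force: [-1.2, 0.8, -3.7]
width: 0.0233
grip_force: 59.9
```

jog_arm --increments '[[[1,0,0,0.04,0,0,0],[1,0,0,0,0,0,0]]]'

```text
t: 21.03
tcp_pos: [0.5296, 0.2329, 0.0099]
eef_rot: [-0.02, 1.0, 0.0, 0.0]
force: [0.3, -0.3, -1.9]
width: 0.0233
grip_force: 60.2
```

jog_arm --increments '[[[1,0,0,0.03,0,0,0],[1,0,0,0,0,0,0]]]'

```text
t: 21.2
tcp_pos: [0.5296, 0.2329, 0.0099]
eef_rot: [-0.02, 1.0, 0.0, -0.0]
force: [-5.0, -1.4, 9.2]
width: 0.0229
grip_force: 61.9
```

Contact came exactly at the predicted seating height (0.0099), so I'll release and rise.

jog_arm --increments '[[[0.7,0,0,0,0,0,0],[0.6,0,0,0,0,0,0],[0.5,0,0,0,0,0,0],[0.5,0,0,0,0,0,0],[0.5,0,0,0,0,0,0]]]'

```text
t: 21.62
tcp_pos: [0.5296, 0.2328, 0.0088]
eef_rot: [-0.02, 1.0, 0.0, 0.0]
force: [-0.3, 0.1, -0.3]
width: 0.0431
grip_force: 0.0
```

jog_arm --increments '[[[0.5,0,0,-0.2,0,0,0],[0.5,0,0,-0.4,0,0,0],[0.5,0,0,-0.4,0,0,0],[0.5,0,0,-0.4,0,0,0],[0.5,0,0,-0.4,0,0,0],[0.5,0,0,-0.4,0,0,0],[0.5,0,0,-0.3,0,0,0],[0.5,0,0,0,0,0,0]]]'

```text
t: 22.28
tcp_pos: [0.5307, 0.2334, 0.0864]
eef_rot: [-0.02, 1.0, 0.001, 0.002]
force: [-0.8, 1.1, -0.5]
width: 0.0428
grip_force: 0.0
```

Run:
```python
from h import *
from workcell import r, imaging
from plan import plan
s=r.state();print(s["tcp_pos"],s["force"],s["width"])
c=imaging.camera("scene");t=imaging.camera("top");np.savez("scene7.npz",**c);np.savez("top7.npz",**t)
a=cv2.resize(c["frame"][135:215,150:225],(525,560),interpolation=cv2.INTER_CUBIC)
b=cv2.resize(t["frame"][175:245,180:214],(272,560),interpolation=cv2.INTER_CUBIC)
cv2.imwrite("pics/m7.png",np.hstack([a,b]))
plan([(.4445,.1975,.09,92,9,.6)])
```

```text
[0.53070391 0.23337472 0.08640903] [-0.76173878  1.1201208  -0.45126589] 0.042781367292761906
[[[0.6,0.32,-0.12,-0.02,0,0,0.01],[0.6,0.32,-0.12,-0.02,0,0,0.01],[0.6,0.32,-0.12,-0.02,0,0,0],[0.6,0.32,-0.12,-0.02,0,0,0.01],[0.6,0.32,-0.12,-0.02,0,0,0],[0.6,0.32,-0.12,-0.02,0,0,0.01],[0.6,0.32,-0.12,-0.03,0,0,0],[0.6,0.32,-0.12,-0.02,0,0,0.01],[0.6,0.32,-0.11,-0.03,0,0,0]]]
```

View pics/m7.png

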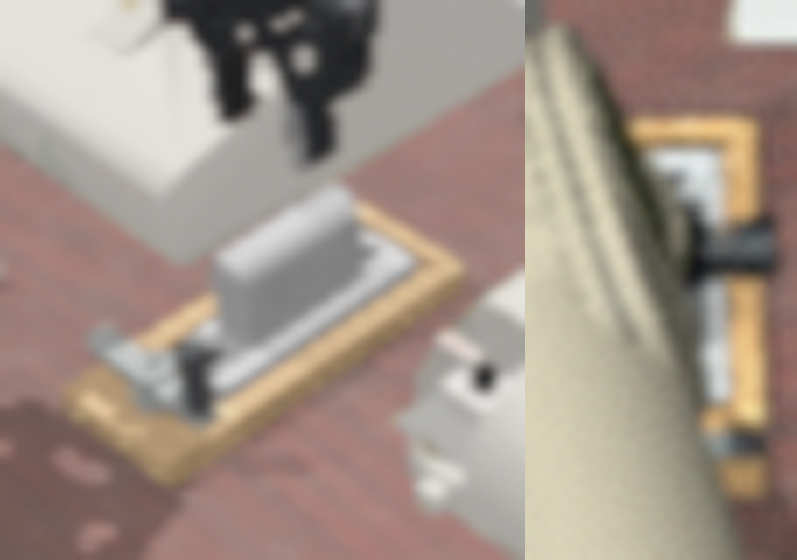

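The block stands upright with its foot flat inside the rim; the turnbutton is still open, with the peg at (195,380) in the scene part. Now to the peg at about (0.445, 0.1955).

jog_arm --increments '[[[0.5,0.32,-0.14,0,0,0,0],[0.5,0.32,-0.14,0,0,0,0],[0.5,0.32,-0.14,0,0,0,0],[0.5,0.32,-0.14,0,0,0,0],[0.5,0.32,-0.14,0,0,0,0],[0.5,0.32,-0.14,0,0,0,0],[0.5,0.32,-0.14,0,0,0,0],[0.5,0.32,-0.14,0,0,0,0],[0.5,0.24,-0.1,0,0,0,0],[0.5,0,0,0,0,0,0]]]'

```text
t: 23.22
tcp_pos: [0.4456, 0.1921, 0.0832]
eef_rot: [-0.02, 1.0, -0.0, -0.001]
force: [-0.1, 0.9, 0.3]
width: 0.0429
grip_force: 0.0
```

jog_arm --increments '[[[0.5,0,0,0.3,0,0,0],[0.5,0,0,0.4,0,0,0],[0.5,0,0,0.4,0,0,0],[0.5,0,0,0.4,0,0,0],[0.5,0,0,0.3,0,0,0],[0.5,0,0,0.2,0,0,0],[0.5,0,0,0.15,0,0,0],[0.5,0,0,0,0,0,0],[0.5,0,0,0,0,0,0]]]'

```text
t: 23.97
tcp_pos: [0.4472, 0.1929, 0.0194]
eef_rot: [-0.02, 1.0, -0.0, 0.0]
force: [0.9, -0.7, 0.2]
width: 0.0426
grip_force: 0.0
```

jog_arm --increments '[[[0.7,0.05,0.06,0,0,0,0],[0.8,0,0,0,0,0,0],[0.9,0,0,0,0,0,0],[1,0,0,0,0,0,0],[1,0,0,0,0,0,0],[1,0,0,0,0,0,0],[1,0,0,0,0,0,0]]]' --squeeze 50

```text
t: 24.55
tcp_pos: [0.4456, 0.1984, 0.0202]
eef_rot: [-0.022, 1.0, 0.002, 0.001]
force: [-0.5, 11.6, -2.8]
width: 0.0121
grip_force: 48.7
```

Run:
```python
import numpy as np
from workcell import r
s=r.state();print(s["tcp_pos"],s["force"],s["width"],s["qpos"])
yaw=.03;c,q=np.cos(yaw),np.sin(yaw);R=np.array([[c,-q],[q,c]])
a=np.linspace(0,np.pi/2,19);P=np.c_[-.033*np.sin(a),-.033*np.cos(a)]@R.T
D=np.diff(P,axis=0)/.03; psi=.04; # tool y angle 90deg+psi, tool x = -world x rotated
X=np.array([-np.cos(psi),-np.sin(psi)]);Y=np.array([-np.sin(psi),np.cos(psi)])
print(np.round(np.c_[D@X,D@Y],2).tolist())
```

```text
[0.44562094 0.19840292 0.02021047] [-0.49609836 11.64734412 -2.80947398] 0.012145005347144829 [-0.86594089  0.23892171  0.39293064  2.03662924 -0.12168122  0.88347107
  1.20779684]
[[0.1, 0.01], [0.1, 0.01], [0.09, 0.02], [0.09, 0.03], [0.09, 0.04], [0.08, 0.05], [0.08, 0.05], [0.08, 0.06], [0.07, 0.07], [0.06, 0.07], [0.06, 0.08], [0.05, 0.08], [0.04, 0.09], [0.04, 0.09], [0.03, 0.09], [0.02, 0.09], [0.01, 0.1], [0.0, 0.1]]
```

The peg is gripped; it sits about 4 mm further +y than commanded, so I'll take that up and then swing along the arc.

jog_arm --increments '[[[1,0.05,0.1,0,0,0,0],[1,0.1,0.01,0,0,0,0],[1,0.1,0.01,0,0,0,0],[1,0.09,0.02,0,0,0,0],[1,0.09,0.03,0,0,0,0]]]'

```text
t: 24.97
tcp_pos: [0.4344, 0.1999, 0.0204]
eef_rot: [-0.02, 1.0, 0.001, 0.002]
force: [14.2, 0.5, -5.5]
width: 0.012
grip_force: 48.9
```

jog_arm --increments '[[[1,0.09,0.04,0,0,0,0],[1,0.08,0.05,0,0,0,0],[1,0.08,0.05,0,0,0,0],[1,0.08,0.06,0,0,0,0]]]'

```text
t: 25.3
tcp_pos: [0.4233, 0.2039, 0.0202]
eef_rot: [-0.019, 1.0, -0.0, 0.001]
force: [5.0, -6.0, 11.1]
width: 0.012
grip_force: 50.7
```

jog_arm --increments '[[[1,0.07,0.07,0,0,0,0],[1,0.06,0.07,0,0,0,0],[1,0.06,0.08,0,0,0,0],[1,0.05,0.08,0,0,0,0]]]'

```text
t: 25.63
tcp_pos: [0.4145, 0.2102, 0.02]
eef_rot: [-0.019, 1.0, -0.002, -0.001]
force: [-1.4, -20.1, 23.7]
width: 0.0123
grip_force: 52.2
```

The peg has slid about 5 mm within the pads, and a is about 0.87. The rest of the swing is mainly +y, so I'll continue with little x and ease z.

jog_arm --increments '[[[1,0,0.08,-0.04,0,0,0],[1,0.01,0.08,0,0,0,0],[1,0.01,0.08,0,0,0,0]]]'

```text
t: 25.88
tcp_pos: [0.4103, 0.2145, 0.02]
eef_rot: [-0.018, 1.0, -0.004, -0.005]
force: [-26.8, -26.7, 38.2]
width: 0.0119
grip_force: 53.1
```

jog_arm --increments '[[[1,0.01,0.08,0,0,0,0],[1,0.01,0.08,0,0,0,0],[1,0,0.08,0,0,0,0]]]'

```text
t: 26.13
tcp_pos: [0.4069, 0.222, 0.0191]
eef_rot: [-0.019, 1.0, -0.004, -0.007]
force: [-25.4, -22.2, 33.4]
width: 0.0124
grip_force: 54.2
```

Run:
```python
from workcell import r
s=r.state();print(s["tcp_pos"],s["eef_rot"],s["force"],s["torque"],s["width"])
```

```text
[0.40688702 0.22203579 0.01914134] [-0.018552    0.99979464 -0.00442776 -0.00684756] [-25.4418647  -22.22151196  33.35607201] [-4.95109766  5.18235728 -0.55776143] 0.012375185132162262
```

jog_arm --increments '[[[1,0.08,0.05,-0.04,0,0,0],[1,0.05,0.07,-0.02,0,0,0],[1,0,0.08,0,0,0,0],[1,0,0,0,0,0,0]]]'

```text
t: 26.47
tcp_pos: [0.4056, 0.2295, 0.0193]
eef_rot: [-0.019, 1.0, -0.003, -0.003]
force: [1.8, -6.6, -19.6]
width: 0.0121
grip_force: 50.0
```

jog_arm --increments '[[[1,0,0.08,0,0,0,0],[1,0,0.06,0,0,0,0],[1,0,0,0,0,0,0]]]'

```text
t: 26.72
tcp_pos: [0.405, 0.2307, 0.0191]
eef_rot: [-0.018, 1.0, -0.005, -0.004]
force: [-1.1, -19.2, -10.0]
width: 0.0119
grip_force: 50.9
```

jog_arm --increments '[[[1,0,0.06,0.02,0,0,0],[1,0,0.06,0,0,0,0],[1,0,0,0,0,0,0]]]'

```text
t: 26.97
tcp_pos: [0.4049, 0.2311, 0.0189]
eef_rot: [-0.017, 1.0, -0.007, -0.005]
force: [-6.8, -32.4, 8.4]
width: 0.0119
grip_force: 53.0
```

Run:
```python
from h import *
from workcell import r, imaging
s=r.state();print(s["tcp_pos"],s["force"],s["width"])
t=imaging.camera("scene");np.savez("scene8.npz",**t)
```

```text
[0.40490457 0.23108266 0.01890916] [ -6.82498148 -32.41538804   8.38435017] 0.011864080256427535
```

The turnbutton is at its stop: the force rises and there is no more motion. Release and rise clear.

jog_arm --increments '[[[1,0,-0.1,0,0,0,0],[0.5,0,0,0,0,0,0],[0.5,0,0,0,0,0,0],[0.5,0,0,0,0,0,0],[0.5,0,0,0,0,0,0],[0.5,0,0,0,0,0,0]]]'

```text
t: 27.52
tcp_pos: [0.4086, 0.239, 0.0219]
eef_rot: [-0.02, 1.0, 0.0, 0.0]
force: [-0.9, -0.5, 0.0]
width: 0.043
grip_force: 0.0
```

jog_arm --increments '[[[0.5,0,0,-0.3,0,0,0],[0.5,0,0,-0.5,0,0,0],[0.5,0,0,-0.7,0,0,0],[0.5,0,0,-0.7,0,0,0],[0.5,0,0,-0.8,0,0,0],[0.5,0,0,-0.8,0,0,0],[0.5,0,0,-0.8,0,0,0],[0.5,0,0,-0.5,0,0,0],[0.5,0,0,0,0,0,0]]]'

```text
t: 28.27
tcp_pos: [0.4101, 0.2396, 0.1788]
eef_rot: [-0.02, 1.0, 0.002, 0.002]
force: [0.7, 0.0, 0.2]
width: 0.0426
grip_force: 0.0
```

jog_arm --increments '[[[0.5,0,0.5,-0.3,0,0,0],[0.5,0,0.8,0,0,0,0],[0.5,0,0.8,0,0,0,0],[0.5,0,0.8,0,0,0,0],[0.5,0,0.8,0,0,0,0],[0.5,0,0.5,0,0,0,0],[0.5,0,0,0,0,0,0],[0.5,0,0,0,0,0,0]]]'

```text
t: 28.93
tcp_pos: [0.4033, 0.3643, 0.1833]
eef_rot: [-0.021, 1.0, -0.001, -0.0]
force: [-0.1, -0.7, 0.3]
width: 0.0428
grip_force: 0.0
```

Run:
```python
from h import *
from workcell import r, imaging
s=r.state();print(s["tcp_pos"],s["force"],s["width"],s["t"])
c=imaging.camera("scene");t=imaging.camera("top");np.savez("scene9.npz",**c);np.savez("top9.npz",**t)
o=np.array([.5265,.232]);yaw=.03;R=np.array([[np.cos(yaw),-np.sin(yaw)],[np.sin(yaw),np.cos(yaw)]])
W=lambda x,y,z:np.r_[o+R@np.array([x,y])/1e3,z/1e3]
for n,p in dict(peg_closed=(-115,0,66),bar_inner=(-44,0,31),bar_mid=(-62,0,31),peg_open=(-82,-33,66)).items():
    for k,cam in(("scene",c),("top",t)): print(n,k,np.round(proj(cam,W(*p)),1))
def show(cam,u0,u1,v0,v1):
    h=cv2.cvtColor(cam["frame"],cv2.COLOR_BGR2HSV)
    print("sat/val u",u0)
    for v in range(v0,v1): print(v," ".join("%3d/%3d"%(h[v,u,1],h[v,u,2]) for u in range(u0,u1)))
show(t,192,210,216,238)
h=cv2.cvtColor(c["frame"],cv2.COLOR_BGR2HSV)
show(c,156,186,178,196)
```

```text
[0.4032908  0.364276   0.18333834] [-0.14798542 -0.71419734  0.25418956] 0.042784068211209815 28.9333
peg_closed scene [160.5 185.2]
peg_closed top [198.1 239.4]
bar_inner scene [180.5 182.1]
bar_inner top [199. 220.]
bar_mid scene [176.1 185. ]
bar_mid top [199.1 224.8]
peg_open scene [176.4 184.5]
peg_open top [206.9 230. ]
sat/val u 192
216 116/189  99/181  61/181  19/175   6/183   9/197   6/197   8/182   7/152   4/122   8/133   8/168   7/179  59/191 106/211 115/216 114/196 107/160
217 117/196 102/183  70/178  24/171   3/171   8/184   7/189   3/171   7/145   9/120   6/136   6/172  10/184  55/194 101/212 116/214 111/199 109/164
218 114/205 103/190  72/185  27/172   6/160   8/153   7/151   7/143   6/126   9/119   5/149   7/184   5/191  50/195  99/212 113/217 113/199 106/166
219 112/208 100/196  63/194  26/185   5/163  13/136   8/122  11/121   9/111   6/130   5/165   6/197   5/196  50/199  99/212 113/219 108/210 104/176
220 115/202  96/196  57/200  20/196   4/172   8/134  15/118  13/115  14/112  10/131   6/173   8/201   4/198  48/198  98/211 114/220 109/212 101/179
221 117/199  97/19
[... 6203 characters left out ...]
/147  68/124  37/ 89   4/ 67  11/ 68   5/ 98   5/145   5/166   5/157  16/140  34/129  30/126  23/131  29/140  47/157  66/182  75/208  79/224  78/228  77/231  77/234  74/233  71/231  68/230  72/226  80/217  85/201
194  57/152  59/151  60/148  61/138  44/122  12/103   3/ 89   6/ 91   2/107   4/128   9/135  32/136  66/140  80/146  77/156  74/166  76/178  79/199  78/216  78/229  76/237  76/238  76/239  76/239  75/237  75/235  74/230  77/218  85/196  94/169
195  59/147  58/136  63/126  59/122  36/122  11/119   2/117   2/119  10/122  28/128  53/135  77/145  88/160  89/174  87/190  83/204  81/214  79/222  79/230  76/236  75/240  75/241  75/241  76/241  76/239  78/231  82/214  86/189  92/163  93/148
```

Both views show the bar straight along the cradle axis over the end of the foot: top columns about 199, rows 219–237. The peg is at its predicted closed place, scene (161,186), and the gripper is clear, so I'm handing in.

```bash
python3 -c "
from workcell import hand_in
print(hand_in())"
```

```text
the job is handed in; nothing more can be done
None
```

The job is done and handed in at about 29 s: the vise jaw is open at its stop, the block is seated upright in the nest, and the turnbutton is swung to its stop over the end of the foot, with the gripper clear; I didn't separately check the bystander objects at the end.

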